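Seat the steel cone filter in the coffee carafe

ROBOT

A 7-joint arm with a two-finger parallel gripper is mounted at the origin on a cart in front of the work surface, level with it; the furniture and walls round the work are solid. World frame = base frame: x ahead of the robot, y to its left, z up, the work surface at z = 0. Lengths are in m, angles in degrees, forces in N, time in s.
With the tool pointing down it reaches from about 0.4 to 0.875 m from the base axis. Payload 19.3 kg.
Tool frame: the origin (TCP) lies at the very end of the fingers, on their centre line; the grasp point (between the pads) lies 19 mm behind it; z points along the fingers, y is the line along which they close (so a half turn about z gives the same grasp; the last joint's range is limited). The gripper opens to 85 mm and grips with 20 to 120 N. Pads are 22 mm wide; open, the fingers measure 114 mm over their backs; the gripper's body (76 mm by 85 mm) begins 54 mm behind the grasp point. The pads swing forward as they close: fully open they stand 13 mm farther back than shut.
Start: joints at [71.78, 29.874, -2.08, 91.645, 1.215, 58.505, -6.463], TCP at [0.153, -0.606, 0.231] pointing down, gripper open.
Joint ranges: [-166.77, 166.77], [-17.47, 122.26], [-85.68, 81.53], [9.62, 139.38], [-72.42, 252.41], [9.2, 110.78], [-144.41, 144.41]. Speed limits (degrees/s): [108.29, 108.29, 136.94, 136.94, 172.46, 172.46, 172.46].

INTERFACE

Orientations are given as a 3x3 rotation matrix whose columns are the frame's x, y, z axes.
In Python, from plant import bot gives the robot as it stands.
- The arm moves only by the tool step_arm, never from a script. Its arguments are lists of equal length, an entry for each row: "dr": the turn, a rotation vector about the tool's x, y, z in degrees, a list of three; "travel": the shift along the tool's x, y, z in m, a list of three; "gripper": the opening, from 0 (shut) to 1 (fully open). A call has 1 to 20 rows; each row shifts and turns the commanded pose from where the row before left it, along the tool's axes as they then stand; what a row does not reach is not made up. A row lasts 1/10 s, in which the tool goes at most 50 mm and 8.59 degrees, less where a joint would pass 70% of its speed; a pose out of reach is approached as far as the arm can. A call with a gripper value outside its range is refused whole. The fingers move at their own pace and stop on an object; the grip force is fixed at half the most. Time passes only in rows, so rows that do not move let the fingers close. It gives the time, the measured TCP pose, the force, the opening and the grip force at its end, in the units of the state.
- bot.sense(): the state, without advancing time (a new reading comes with each control period).
- bot.capture(name): name is "scene" or "top" or "wrist"; returns a dict with "frame" (420x560x3 uint8, red, green, blue), "depth" (420x560 float32, m along the optical axis (not along the pixel's ray), 0 where there is no reading), "fx", "fy", "cx", "cy" (pixels), "R" (3x3) and "t" (3): a world point X has camera coordinates R X + t. Camera axes: x right, y down, z forward; pixel columns grow to the right and rows downward; lengths in m; the calibration is good to about 2 mm. The wrist camera is an equidistant fisheye: a pixel r from the principal point sees the ray r / f radians off the axis. A picture is of the moment at which its call begins.
- bot.finish_job(): hands the job in; it is judged then, once.
The state is a dict: "t": time; "joint_positions": joint angles; "qd": joint speeds; "effort": joint torques, N m; "tool_pos": TCP position; "ee_rot": TCP orientation; "ft_force": force on the tool from outside, world axes, zero at the start; "moment": the same for the moment, N m; "opening": finger opening in m; "grasp_force": force on a finger pad.
Only numpy, scipy, OpenCV 4.12 (cv2) and the standard library are available. Lean on these libraries where they do the work, as an engineer would, in place of code of your own. Each camera call takes 0.05 s, during which the arm holds its last target. There are 200 camera calls.

TASK

Get the coffee carafe ready for brewing: pick up the steel cone filter and lower it, narrow end down, into the flared mouth of the amber glass carafe until it sits fully home and level in the taper, then let go of it. Lower it in rather than dropping it; leave the carafe standing where it is, and do not disturb the red cone.

Things in the scene. Friction and masses are not known exactly. Their poses are not given: they have to be found in the camera images.
- steel_cone: bare steel cone filter, loose, 0.10 to 0.21 kg, standing upright on its narrow flat foot. Round about its z axis; origin at the centre of the foot's underside, z up. 85 mm tall: foot 36 mm across, widening evenly to 64 mm at 35 mm height (solid to there), then an upright collar 64 mm across outside, 3 mm wall, open on top, from 35 to 85 mm. Grasp the collar across its 64 mm near the top.
- carafe: amber hourglass carafe, wooden collar at the waist, loose, 0.7 kg. Round about z; origin at the centre of its underside, z up. 136 mm tall, 106 mm across the bulb. Mouth inside: 40 mm across at 95 mm height, widening evenly to 68 at 130 mm (the cone's taper), then a lip, 80 inside, 88 outside at the top. Home, the steel cone's origin is about 90 mm above this one, its collar 39 mm above the lip.
- red_cone: red plastic cone of just the same shape and size as the steel one, loose, standing upright on the worktop; it is not wanted. Origin at the centre of the foot's underside, z up.
Not all that is in view belongs to the job. What is shaped like the carafe but yellow is not meant.

How it is judged:
By the outcome, as a careful person would: the job done as asked, in the order asked, and still so for the second after the job is handed in, with the robot touching nothing.
It also fails if it takes over 35 s, if anything falls off the work surface, if the arm or the gripper's body presses on something with over 40 N, if the wrist force passes 120 N, or if a joint passes its speed limit or range.

## Working session

There is one attempt and no reset: what is moved stays moved. The work goes in short steps, Python scripts to look and compute and a tool call to move; the robot and the scene stay as the last step left them, time stands still between calls to the robot, and variables do not carry over. Pictures are saved under pics/ and viewed, at most 10 in all, crops included, and the job is handed in when it is done.

Besides the shell and the picture viewer there is one more tool, called after "Call:" by a JSON object that holds its "op" and its "data", one argument or row to a line. step_arm: Moves the arm, as the interface text tells. Its arguments: {"type":"object","properties":{"dr":{"type":"array","items":{"type":"array","items":{"type":"number"}}},"travel":{"type":"array","items":{"type":"array","items":{"type":"number"}}},"gripper":{"type":"array","items":{"type":"number"}}},"required":["dr","travel","gripper"]}

```bash
mkdir -p pics
cat > h.py <<'E'
import numpy as np, cv2
from plant import bot
def cap(n):
    c=bot.capture(n); np.savez(f'{n}.npz',**c); return c
def cloud(c):
    h,w=c['depth'].shape; v,u=np.mgrid[:h,:w]; d=c['depth']
    P=np.stack([(u-c['cx'])/c['fx']*d,(v-c['cy'])/c['fy']*d,d],-1)
    X=(P-c['t'])@c['R']; X[d==0]=np.nan; return X
def save(img,f): cv2.imwrite('pics/'+f,img[...,::-1])
E
python3 - <<'E'
from h import *
a=cap('scene');b=cap('top')
save(a['frame'],'scene1.png');save(b['frame'],'top1.png')
s=bot.sense();print(s)
for c in(a,b):print(c['fx'],c['cx'],c['cy'],c['R'],c['t'])
E
```

```text
{'t': 0.1, 'joint_positions': array([71.78115197, 29.90715111, -2.08240558, 91.66896077,  1.21450783,
       58.50415694, -6.46464389]), 'qd': array([ 0.05464438, -0.07355919,  0.09819054, -0.14623794, -0.01347609,
        0.01528034, -0.08262333]), 'effort': array([ 3.93066337e-03, -9.28478909e+01,  1.98386461e+00, -3.70526826e+01,
        1.80677127e-02,  5.29766708e-03,  6.77659750e-05]), 'tool_pos': array([ 0.15318996, -0.60563675,  0.23077747]), 'ee_rot': array([[ 9.69466196e-01,  2.45224797e-01, -3.05918713e-04],
       [ 2.45224981e-01, -9.69465714e-01,  9.69054681e-04],
       [-5.89414665e-05, -1.01448467e-03, -9.99999484e-01]]), 'ft_force': array([ 0.49186924,  0.0822833 , -0.43760657]), 'moment': array([-0.01304113,  0.00607379, -0.02283297]), 'grasp_force': 0.0, 'opening': 0.0850981670820715}
454.1637955817025 277.5133982455074 206.6473123547853 [[-0.88160349 -0.47194224  0.00676842]
 [-0.25494176  0.46407328 -0.84831639]
 [ 0.3972153  -0.74960424 -0.52944641]] [0.43597973 0.14384011 0.72521114]
445.4131848738626 290.2018732927593 216.59621704900323 [[ 0.02347845 -0.99960181 -0.01565198]
 [-0.98892323 -0.02092674 -0.1469453 ]
 [ 0.14655924  0.01892866 -0.98902078]] [0.01345438 0.46749729 0.80515695]
```

View pics/scene1.png

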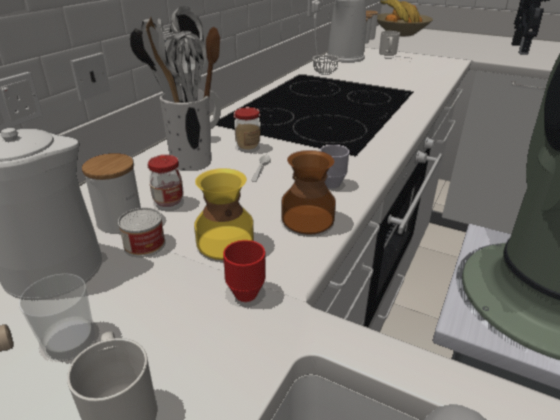

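View pics/top1.png

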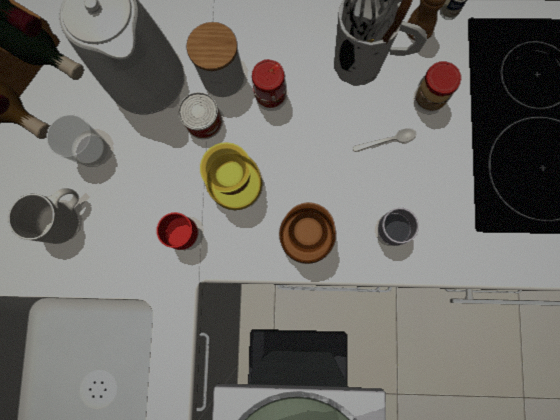

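In top, the steel cone candidates are the grey cup at (398,226), the grey mug at (32,217, has a handle) and the clear glass at (85,140). The handle-less metal cup at (398,226), which is (333,165) in scene, fits. The amber carafe is at (308,232), the yellow decoy at (230,175) and the red cone at (178,231). Next I measure and confirm with a crop.

Run:
```python
from h import *
a=dict(np.load('scene.npz'));b=dict(np.load('top.npz'))
X=cloud(b);Xs=cloud(a)
def box(X,u0,u1,v0,v1): return X[v0:v1,u0:u1].reshape(-1,3)
for n,ub,us,zr in(('steel',(375,425,200,255),(315,355,140,192),(.075,.095)),('amber',(270,345,195,270),(275,345,145,235),(.127,.15)),('red',(150,205,205,255),(215,275,235,305),(.075,.095)),('yellow',(195,268,138,215),(190,258,168,260),(.127,.15))):
  for k,(XX,bb) in enumerate(((X,ub),(Xs,us))):
    P=box(XX,*bb);P=P[np.isfinite(P[:,0])]
    Q=P[(P[:,2]>zr[0])&(P[:,2]<zr[1])]
    if len(Q)<10: print(n,k,'few',np.nanmax(P[:,2]));continue
    c,r=cv2.minEnclosingCircle(Q[:,:2].astype(np.float32))
    print(n,k,len(Q),'c',np.round(c,4),'r',round(r,4),'zmax',P[:,2].max().round(4),'z95',np.percentile(Q[:,2],95).round(4),'ztable',np.median(P[P[:,2]<.02][:,2]).round(4))
i1=cv2.resize(b['frame'][190:280,265:430],None,fx=4,fy=4,interpolation=cv2.INTER_CUBIC)
i2=cv2.resize(a['frame'][135:195,300:365],None,fx=4,fy=4,interpolation=cv2.INTER_CUBIC)
o=np.zeros((600,660,3),np.uint8);o[:360]=i1;o[360:600,:260]=i2;save(o,'crop1.png')
```

```text
steel 0 269 c [ 0.4491 -0.1717] r 0.0322 zmax 0.0867 z95 0.0859 ztable -0.0006
steel 1 299 c [ 0.4288 -0.0972] r 0.1107 zmax 0.1378 z95 0.0913 ztable 0.0018
amber 0 958 c [ 0.4342 -0.0088] r 0.0436 zmax 0.1389 z95 0.1368 ztable -0.0001
amber 1 488 c [ 0.433 -0.01 ] r 0.0446 zmax 0.1378 z95 0.1363 ztable 0.0003
red 0 277 c [0.4323 0.2281] r 0.0322 zmax 0.0879 z95 0.0868 ztable -0.0002
red 1 541 c [0.4316 0.2284] r 0.0331 zmax 0.0861 z95 0.0853 ztable -0.0
yellow 0 899 c [0.5347 0.1338] r 0.0438 zmax 0.1391 z95 0.1368 ztable -0.0
yellow 1 583 c [0.5326 0.1317] r 0.0454 zmax 0.1371 z95 0.1361 ztable 0.0
```

View pics/crop1.png

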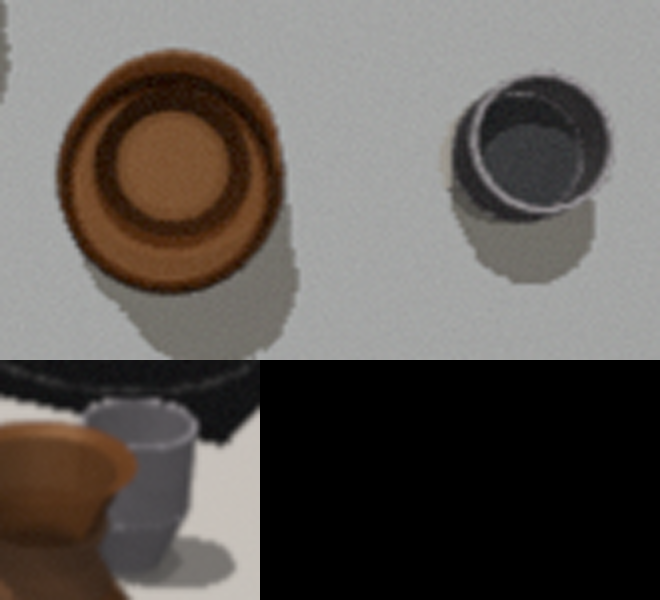

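The crop shows the cone at (540,145): a bare metal cup with a collar and a narrowing foot, no handle, r 32 mm and top at 85 mm, so it is the steel cone. The amber carafe's open mouth is at (170,165), r 44 and top at 136. Steel is at (0.449,-0.172) and the carafe at (0.434,-0.009). I move above the cone.

Call:
{"op": "step_arm", "data": {
  "dr": [
    [0,0,0],
    [0,0,0],
    [0,0,0],
    [0,0,0],
    [0,0,0],
    [0,0,0],
    [0,0,0],
    [0,0,0],
    [0,0,0],
    [0,0,0],
    [0,0,0],
    [0,0,0],
    [0,0,0],
    [0,0,0],
    [0,0,0],
    [0,0,0],
    [0,0,0],
    [0,0,0],
    [0,0,0],
    [0,0,0]
  ],
  "travel": [
    [0.008,-0.007,0],
    [0.016,-0.014,0],
    [0.0231,-0.0205,0],
    [0.0231,-0.0205,0],
    [0.0231,-0.0205,0],
    [0.0231,-0.0205,0],
    [0.0231,-0.0205,0],
    [0.0231,-0.0205,0],
    [0.0231,-0.0205,0],
    [0.0231,-0.0205,0],
    [0.0231,-0.0205,0],
    [0.0231,-0.0205,0],
    [0.0231,-0.0205,0],
    [0.0231,-0.0205,0],
    [0.0231,-0.0205,0],
    [0.0231,-0.0205,0],
    [0.0231,-0.0205,0],
    [0.014,-0.012,0],
    [0.008,-0.0076,0],
    [0,0,0]
  ],
  "gripper": [1,1,1,1,1,1,1,1,1,1,1,1,1,1,1,1,1,1,1,1]
}}

```text
t: 2.1
tool_pos: [0.4487, -0.171, 0.2312]
ee_rot: [[0.969, 0.247, 0.0], [0.247, -0.969, 0.0], [0.0, -0.0, -1.0]]
ft_force: [0.3, -0.5, -0.2]
opening: 0.0855
grasp_force: 0.0
```

Run:
```python
from h import *
w=cap('wrist');save(w['frame'],'wrist1.png')
s=bot.sense();print(s['t'],s['tool_pos'],s['ee_rot'],s['joint_positions'],s['ft_force'])
d=w['depth'];v,u=np.mgrid[:420,:560]
x=(u-w['cx'])/w['fx'];y=(v-w['cy'])/w['fy'];r=np.hypot(x,y)+1e-9
k=np.tan(np.minimum(r,1.45))/r
P=np.stack([x*k*d,y*k*d,d],-1);X=((P-w['t'])@w['R']);X[d==0]=np.nan
np.save('wc.npy',X)
for n,c,R,z in(('steel',(.449,-.172),.06,(.07,.1)),('amber',(.434,-.009),.06,(.127,.15))):
  m=(np.hypot(X[...,0]-c[0],X[...,1]-c[1])<R)&(X[...,2]>z[0])&(X[...,2]<z[1])
  Q=X[m]
  if len(Q)>5:
    cc,rr=cv2.minEnclosingCircle(Q[:,:2].astype(np.float32));vv,uu=np.where(m)
    print(n,len(Q),cc,rr,np.percentile(Q[:,2],[5,50,95]),uu.mean(),vv.mean())
```

```text
2.15 [ 0.44809581 -0.17204655  0.23120321] [[ 9.69295670e-01  2.45897912e-01 -3.48815601e-04]
 [ 2.45897915e-01 -9.69295731e-01 -3.54892100e-05]
 [-3.46832196e-04 -5.13734914e-05 -9.99999939e-01]] [ 25.10357363  17.18905149 -13.74454841 112.37270647   5.18891475
  51.03686868 -67.08362094] [-1.44744291 -1.52875216  0.11725853]
steel 1105 (0.4487432539463043, -0.17218521237373352) 0.03196191042661667 [0.07159942 0.08448269 0.08619431] 288.5429864253394 195.19185520361992
amber 2954 (0.43293046951293945, -0.009264997206628323) 0.04454957693815231 [0.12843621 0.1344195  0.13685093] 96.1563981042654 182.1922816519973
```

View pics/wrist1.png

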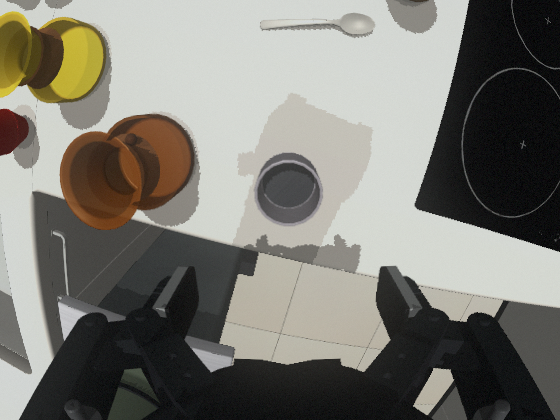

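The wrist view shows the steel cone at (288,190) and the amber carafe at (100,180). The measured cone centre is (0.4487,-0.1722), under the TCP, so I descend straight.

Call:
{"op": "step_arm", "data": {
  "dr": [
    [0,0,0],
    [0,0,0],
    [0,0,0],
    [0,0,0],
    [0,0,0],
    [0,0,0],
    [0,0,0],
    [0,0,0],
    [0,0,0],
    [0,0,0],
    [0,0,0],
    [0,0,0],
    [0,0,0],
    [0,0,0]
  ],
  "travel": [
    [0,0,0.008],
    [0,0,0.015],
    [0,0,0.02],
    [0,0,0.02],
    [0,0,0.02],
    [0,0,0.02],
    [0,0,0.018],
    [0,0,0.015],
    [0,0,0.012],
    [0,0,0.01],
    [0,0,0.01],
    [0,0,0.007],
    [0,0,0.004],
    [0,0,0]
  ],
  "gripper": [1,1,1,1,1,1,1,1,1,1,1,1,1,1]
}}

```text
t: 3.55
tool_pos: [0.4483, -0.1721, 0.052]
ee_rot: [[0.969, 0.245, -0.0], [0.245, -0.969, 0.0], [-0.0, -0.0, -1.0]]
ft_force: [1.0, 0.1, 0.3]
opening: 0.0853
grasp_force: 0.0
```

Call:
{"op": "step_arm", "data": {
  "dr": [
    [0,0,0],
    [0,0,0],
    [0,0,0],
    [0,0,0],
    [0,0,0],
    [0,0,0],
    [0,0,0],
    [0,0,0]
  ],
  "travel": [
    [0,0,0],
    [0,0,0],
    [0,0,0],
    [0,0,0],
    [0,0,0],
    [0,0,0],
    [0,0,0],
    [0,0,0]
  ],
  "gripper": [0.9,0.85,0.8,0.75,0.7,0.5,0.4,0.4]
}}

```text
t: 4.35
tool_pos: [0.4488, -0.1722, 0.0531]
ee_rot: [[0.969, 0.245, 0.001], [0.245, -0.969, -0.0], [0.001, 0.001, -1.0]]
ft_force: [-3.9, 1.8, 18.1]
opening: 0.0627
grasp_force: 60.9
```

Gripped at 61 N with a 62.7 mm opening. I lift straight up and look.

Call:
{"op": "step_arm", "data": {
  "dr": [
    [0,0,0],
    [0,0,0],
    [0,0,0],
    [0,0,0],
    [0,0,0],
    [0,0,0],
    [0,0,0],
    [0,0,0],
    [0,0,0],
    [0,0,0],
    [0,0,0],
    [0,0,0],
    [0,0,0]
  ],
  "travel": [
    [0,0,-0.003],
    [0,0,-0.007],
    [0,0,-0.012],
    [0,0,-0.018],
    [0,0,-0.02],
    [0,0,-0.02],
    [0,0,-0.02],
    [0,0,-0.02],
    [0,0,-0.02],
    [0,0,-0.017],
    [0,0,-0.012],
    [0,0,-0.006],
    [0,0,0]
  ],
  "gripper": [0.4,0.4,0.4,0.4,0.4,0.4,0.4,0.4,0.4,0.4,0.4,0.4,0.4]
}}

```text
t: 5.65
tool_pos: [0.4486, -0.1723, 0.2279]
ee_rot: [[0.97, 0.245, 0.001], [0.245, -0.97, -0.0], [0.001, 0.001, -1.0]]
ft_force: [-0.3, -0.7, -2.3]
opening: 0.0628
grasp_force: 65.7
```

Run:
```python
from h import *
s=bot.sense();print(s['t'],s['tool_pos'],s['ee_rot'].round(4),s['ft_force'],s['opening'],s['grasp_force'])
w=cap('wrist');a=cap('scene')
d=w['depth'];v,u=np.mgrid[:420,:560]
x=(u-w['cx'])/w['fx'];y=(v-w['cy'])/w['fy'];r=np.hypot(x,y)+1e-9
k=np.tan(np.minimum(r,1.45))/r
P=np.stack([x*k*d,y*k*d,d],-1);X=((P-w['t'])@w['R']);X[d==0]=np.nan
m=(np.hypot(X[...,0]-.434,X[...,1]+.009)<.06)&(X[...,2]>.127)&(X[...,2]<.15)
Q=X[m];print('amber',len(Q),cv2.minEnclosingCircle(Q[:,:2].astype(np.float32)))
Xs=cloud(a)
m=(np.hypot(Xs[...,0]-.449,Xs[...,1]+.172)<.045)&(Xs[...,2]>.14)&(Xs[...,2]<.28)
vv,uu=np.where(m);print(uu.min(),uu.max(),vv.min(),vv.max())
o=np.zeros((420,800,3),np.uint8);o[:,:420]=w['frame'][:,70:490]
i=a['frame'][60:200,260:386];o[:,420:798]=cv2.resize(i,None,fx=3,fy=3);save(o,'lift.png')
```

```text
5.65 [ 0.44856407 -0.17228855  0.22791082] [[ 9.695e-01  2.451e-01  9.000e-04]
 [ 2.451e-01 -9.695e-01 -3.000e-04]
 [ 8.000e-04  6.000e-04 -1.000e+00]] [-0.34408185 -0.7039915  -2.33258642] 0.06282598822947327 65.68499732762575
amber 2993 ((0.4337644577026367, -0.008785933256149292), 0.044252101331949234)
323 356 55 113
```

View pics/lift.png

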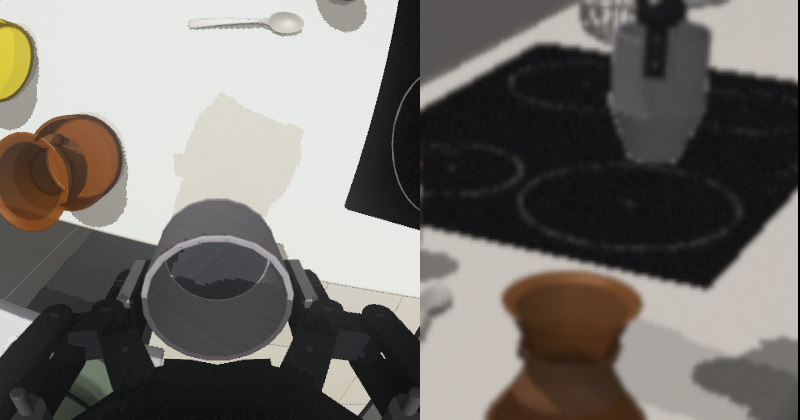

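The cone is held upright, at (215,275) in the wrist half and (660,90) in the scene half, with the empty carafe at (570,300). I carry it over to the carafe at (0.4336,-0.009).

Call:
{"op": "step_arm", "data": {
  "dr": [
    [0,0,0],
    [0,0,0],
    [0,0,0],
    [0,0,0],
    [0,0,0],
    [0,0,0],
    [0,0,0],
    [0,0,0],
    [0,0,0],
    [0,0,0],
    [0,0,0],
    [0,0,0],
    [0,0,0],
    [0,0,0]
  ],
  "travel": [
    [0.001,-0.006,0],
    [0.002,-0.012,0],
    [0.0025,-0.017,0],
    [0.003,-0.018,0],
    [0.003,-0.018,0],
    [0.003,-0.018,0],
    [0.003,-0.018,0],
    [0.003,-0.018,0],
    [0.002,-0.015,0],
    [0.002,-0.012,0],
    [0.001,-0.006,0],
    [0,-0.004,0],
    [0,0,0],
    [0,0,0]
  ],
  "gripper": [0.4,0.4,0.4,0.4,0.4,0.4,0.4,0.4,0.4,0.4,0.4,0.4,0.4,0.4]
}}

```text
t: 7.15
tool_pos: [0.4334, -0.0093, 0.2273]
ee_rot: [[0.97, 0.245, -0.0], [0.245, -0.97, -0.0], [-0.0, 0.0, -1.0]]
ft_force: [0.9, -0.2, -2.5]
opening: 0.0629
grasp_force: 65.7
```

```bash
cat >> h.py <<'E'
def rim():
    "cone rim pose (plane of topmost points) from wrist cloud"
    w=cap('wrist');d=w['depth'];v,u=np.mgrid[:420,:560]
    x=(u-w['cx'])/w['fx'];y=(v-w['cy'])/w['fy'];r=np.hypot(x,y)+1e-9
    k=np.tan(np.minimum(r,1.45))/r
    X=(np.stack([x*k*d,y*k*d,d],-1)-w['t'])@w['R'];X[d==0]=np.nan
    return X,w
def tilt(X,c,z):
    P=X.reshape(-1,3);P=P[np.isfinite(P[:,0])]
    rr=np.hypot(P[:,0]-c[0],P[:,1]-c[1])
    Q=P[(rr<.036)&(rr>.026)&(abs(P[:,2]-z)<.02)]
    th=np.arctan2(Q[:,1]-c[1],Q[:,0]-c[0]);T=[]
    for b in np.linspace(-np.pi,np.pi,37)[:-1]:
        q=Q[(th>=b)&(th<b+np.pi/18)]
        if len(q)>3: T.append(q[np.argsort(q[:,2])[int(.9*len(q))]])
    T=np.array(T);A=np.c_[T[:,:2]-c,np.ones(len(T))]
    for _ in range(3):
        s=np.linalg.lstsq(A,T[:,2],rcond=None)[0];e=abs(T[:,2]-A@s);g=e<max(.0015,np.median(e)*2.5);A,T=A[g],T[g]
    cc=cv2.minEnclosingCircle(T[:,:2].astype(np.float32))
    return len(T),'slope deg',np.degrees(s[:2]).round(2),'z',s[2].round(4),'c',np.round(cc[0],4),round(cc[1],4)
E
python3 - <<'E'
from h import *
X,w=rim();s=bot.sense();p=s['tool_pos'];print(p,s['ee_rot'].round(4)[2],s['ft_force'],s['grasp_force'])
print(tilt(X,p[:2],p[2]+.0325))
for n in('scene','top'):
  Y=cloud(cap(n)); print(n,tilt(Y,p[:2],p[2]+.0325))
  m=(np.hypot(Y[...,0]-.434,Y[...,1]+.009)<.055)&(Y[...,2]>.132)&(Y[...,2]<.142);Q=Y[m]
  if len(Q)>9:print('lip',len(Q),cv2.minEnclosingCircle(Q[:,:2].astype(np.float32)))
  m=(np.hypot(Y[...,0]-p[0],Y[...,1]-p[1])<.045)&(Y[...,2]>.16)&(Y[...,2]<.28);vv,uu=np.where(m)
  if n=='scene':
    # foot: lowest cone points
    q=Y[m];print('lowest cone',np.sort(q[:,2])[:8].round(3))
E
```

```text
[ 0.43343558 -0.00939255  0.22727212] [-1.e-04  1.e-04 -1.e+00] [ 0.08088021  0.3108763  -0.57467174] 65.701227709651
(26, 'slope deg', array([0.23, 0.51]), 'z', np.float64(0.2595), 'c', array([ 0.4338, -0.0096]), 0.0315)
scene (20, 'slope deg', array([ 0.66, -1.75]), 'z', np.float64(0.2588), 'c', array([ 0.4322, -0.0086]), 0.0314)
lip 308 ((0.43257948756217957, -0.009166516363620758), 0.0447690412402153)
lowest cone [0.173 0.174 0.174 0.174 0.175 0.175 0.175 0.175]Traceback (most recent call last):
  File "<stdin>", line 5, in <module>
  File "h.py", line 25, in tilt
    T=np.array(T);A=np.c_[T[:,:2]-c,np.ones(len(T))]
                          ~^^^^^^
IndexError: too many indices for array: array is 1-dimensional, but 2 were indexed
```

Level (slope under 1°) and centred within 1 mm, foot at z≈0.1745 and home at 0.090. I lower 72 mm and then creep.

Call:
{"op": "step_arm", "data": {
  "dr": [
    [0,0,0],
    [0,0,0],
    [0,0,0],
    [0,0,0],
    [0,0,0],
    [0,0,0],
    [0,0,0],
    [0,0,0],
    [0,0,0],
    [0,0,0],
    [0,0,0],
    [0,0,0]
  ],
  "travel": [
    [0,0,0.004],
    [0,0,0.008],
    [0,0,0.01],
    [0,0,0.01],
    [0,0,0.01],
    [0,0,0.008],
    [0,0,0.007],
    [0,0,0.006],
    [0,0,0.004],
    [0,0,0.003],
    [0,0,0.002],
    [0,0,0]
  ],
  "gripper": [0.4,0.4,0.4,0.4,0.4,0.4,0.4,0.4,0.4,0.4,0.4,0.4]
}}

```text
t: 8.5
tool_pos: [0.4334, -0.0089, 0.1552]
ee_rot: [[0.969, 0.245, -0.0], [0.245, -0.969, 0.0], [-0.0, -0.0, -1.0]]
ft_force: [-0.8, -0.2, -0.4]
opening: 0.0629
grasp_force: 65.7
```

Call:
{"op": "step_arm", "data": {
  "dr": [
    [0,0,0],
    [0,0,0],
    [0,0,0],
    [0,0,0],
    [0,0,0],
    [0,0,0],
    [0,0,0]
  ],
  "travel": [
    [0,0,0.002],
    [0,0,0.002],
    [0,0,0.001],
    [0,0,0.001],
    [0,0,0.001],
    [0,0,0],
    [0,0,0]
  ],
  "gripper": [0.4,0.4,0.4,0.4,0.4,0.4,0.4]
}}

```text
t: 9.2
tool_pos: [0.4334, -0.0089, 0.1483]
ee_rot: [[0.969, 0.245, -0.0], [0.245, -0.969, 0.0], [0.0, -0.0, -1.0]]
ft_force: [0.4, 0.2, -0.8]
opening: 0.0627
grasp_force: 65.7
```

No contact yet with 5.5 mm to go, so I creep on.

Call:
{"op": "step_arm", "data": {
  "dr": [
    [0,0,0],
    [0,0,0],
    [0,0,0],
    [0,0,0],
    [0,0,0],
    [0,0,0]
  ],
  "travel": [
    [0,0,0.001],
    [0,0,0.001],
    [0,0,0.001],
    [0,0,0.0005],
    [0,0,0],
    [0,0,0]
  ],
  "gripper": [0.4,0.4,0.4,0.4,0.4,0.4]
}}

```text
t: 9.8
tool_pos: [0.4334, -0.0089, 0.1448]
ee_rot: [[0.969, 0.245, -0.0], [0.245, -0.969, 0.0], [-0.0, -0.0, -1.0]]
ft_force: [-0.5, 0.3, -1.0]
opening: 0.0626
grasp_force: 65.7
```

Call:
{"op": "step_arm", "data": {
  "dr": [
    [0,0,0],
    [0,0,0],
    [0,0,0],
    [0,0,0],
    [0,0,0]
  ],
  "travel": [
    [0,0,0.0005],
    [0,0,0.0005],
    [0,0,0.0005],
    [0,0,0],
    [0,0,0]
  ],
  "gripper": [0.4,0.4,0.4,0.4,0.4]
}}

```text
t: 10.3
tool_pos: [0.4336, -0.009, 0.1437]
ee_rot: [[0.969, 0.245, 0.001], [0.245, -0.969, -0.0], [0.001, 0.0, -1.0]]
ft_force: [-2.5, -1.0, 11.3]
opening: 0.0627
grasp_force: 67.0
```

Contact at 11 N. I press a touch more to seat it, then check the rim.

Call:
{"op": "step_arm", "data": {
  "dr": [
    [0,0,0],
    [0,0,0],
    [0,0,0],
    [0,0,0]
  ],
  "travel": [
    [0,0,0.0004],
    [0,0,0.0003],
    [0,0,0],
    [0,0,0]
  ],
  "gripper": [0.4,0.4,0.4,0.4]
}}

```text
t: 10.7
tool_pos: [0.4338, -0.009, 0.1435]
ee_rot: [[0.97, 0.245, 0.001], [0.245, -0.97, -0.0], [0.001, 0.001, -1.0]]
ft_force: [-6.7, -0.3, 26.3]
opening: 0.0629
grasp_force: 68.5
```

Run:
```python
from h import *
X,w=rim();s=bot.sense();p=s['tool_pos'];print(p,s['ft_force'],s['moment'],s['grasp_force'])
print(tilt(X,p[:2],p[2]+.0325))
Y=cloud(cap('scene'));m=(np.hypot(Y[...,0]-.434,Y[...,1]+.009)<.055)&(Y[...,2]>.13)&(Y[...,2]<.142);Q=Y[m]
Q=Q[np.hypot(*(Q[:,:2]-p[:2]).T)>.038];print('lip',len(Q),cv2.minEnclosingCircle(Q[:,:2].astype(np.float32)),np.percentile(Q[:,2],95))
```

```text
[ 0.43380697 -0.0089519   0.14351179] [-6.11647964 -1.04533538 26.62075631] [-0.2534824   1.45114779  0.00466199] 68.47261067479849
(27, 'slope deg', array([0.03, 0.22]), 'z', np.float64(0.1759), 'c', array([ 0.4341, -0.0081]), 0.0323)
lip 147 ((0.4318520128726959, -0.00841272622346878), 0.04437849670648575) 0.136443399532383
```

Seated: rim 0.176, level within 0.3°, and 26 N gives no further travel. I ease off and open.

Call:
{"op": "step_arm", "data": {
  "dr": [
    [0,0,0],
    [0,0,0],
    [0,0,0],
    [0,0,0],
    [0,0,0],
    [0,0,0],
    [0,0,0],
    [0,0,0],
    [0,0,0]
  ],
  "travel": [
    [0,0,-0.0005],
    [0,0,0],
    [0,0,0],
    [0,0,0],
    [0,0,0],
    [0,0,0],
    [0,0,0],
    [0,0,0],
    [0,0,0]
  ],
  "gripper": [0.4,0.4,0.75,0.8,0.85,0.9,0.95,1,1]
}}

```text
t: 11.7
tool_pos: [0.4334, -0.0089, 0.1431]
ee_rot: [[0.969, 0.245, -0.0], [0.245, -0.969, 0.0], [-0.0, -0.0, -1.0]]
ft_force: [-0.4, 0.5, 0.4]
opening: 0.0854
grasp_force: 0.0
```

Run:
```python
from h import *
X,w=rim();s=bot.sense();p=s['tool_pos'];print(p,s['ft_force'],s['opening'],s['grasp_force'])
print(tilt(X,np.array([.4338,-.009]),.176))
```

```text
[ 0.43341009 -0.00886829  0.14308667] [-0.38268986  0.87190065  0.54183205] 0.08492534736898046 0.0
(36, 'slope deg', array([0.38, 0.11]), 'z', np.float64(0.1763), 'c', array([ 0.4344, -0.0095]), 0.0317)
```

Released and free of contact, so I retreat straight up.

Call:
{"op": "step_arm", "data": {
  "dr": [
    [0,0,0],
    [0,0,0],
    [0,0,0],
    [0,0,0],
    [0,0,0],
    [0,0,0],
    [0,0,0],
    [0,0,0],
    [0,0,0],
    [0,0,0]
  ],
  "travel": [
    [0,0,-0.003],
    [0,0,-0.006],
    [0,0,-0.01],
    [0,0,-0.015],
    [0,0,-0.02],
    [0,0,-0.02],
    [0,0,-0.02],
    [0,0,-0.015],
    [0,0,-0.01],
    [0,0,0]
  ],
  "gripper": [1,1,1,1,1,1,1,1,1,1]
}}

```text
t: 12.75
tool_pos: [0.4339, -0.0089, 0.2635]
ee_rot: [[0.969, 0.245, 0.002], [0.245, -0.97, -0.0], [0.002, 0.001, -1.0]]
ft_force: [0.1, 0.5, -0.3]
opening: 0.0851
grasp_force: 0.0
```

Run:
```python
from h import *
X,w=rim();s=bot.sense();print(s['t'],s['tool_pos'],s['ft_force'])
print(tilt(X,np.array([.4338,-.009]),.176))
a=cap('scene');Y=cloud(a);print('scene',tilt(Y,np.array([.4338,-.009]),.176))
m=(np.hypot(X[...,0]-.434,X[...,1]+.009)<.055)&(np.hypot(X[...,0]-.434,X[...,1]+.009)>.038)&(X[...,2]>.13)&(X[...,2]<.145);Q=X[m]
print('lip',cv2.minEnclosingCircle(Q[:,:2].astype(np.float32)),np.percentile(Q[:,2],[50,95]))
o=np.zeros((420,800,3),np.uint8);o[:,:420]=w['frame'][:,70:490]
o[:420,420:780]=cv2.resize(a['frame'][100:310,200:380],None,fx=2,fy=2);save(o,'final.png')
```

```text
12.8 [ 0.43351983 -0.00890545  0.26248692] [-0.13801141 -0.10266576  0.37886269]
(36, 'slope deg', array([0.41, 0.22]), 'z', np.float64(0.1765), 'c', array([ 0.4338, -0.0092]), 0.0311)
scene (32, 'slope deg', array([ 0.02, -0.22]), 'z', np.float64(0.1749), 'c', array([ 0.4337, -0.0094]), 0.0332)
lip ((0.43382978439331055, -0.00941210426390171), 0.04333379492163658) [0.13596496 0.13732899]
```

View pics/final.png

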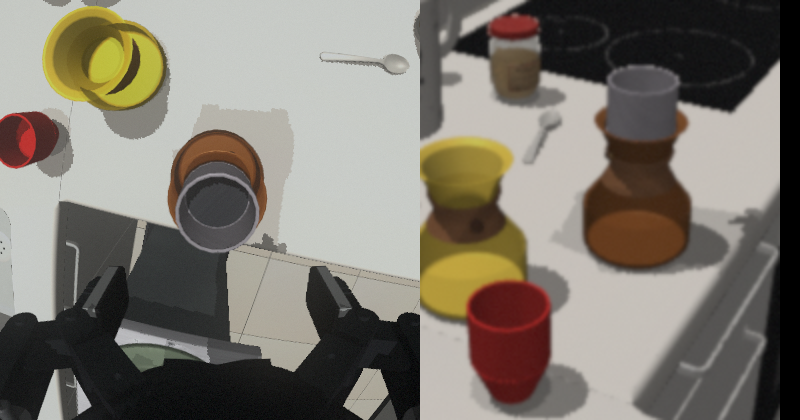

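The steel cone sits level in the amber carafe at (645,100) in the scene half, its rim 39 mm above the lip. The carafe has not moved, the red cone at (510,340) is untouched, and the gripper is clear.

```bash
python3 -c "
from plant import bot
print(bot.finish_job())"
```

```text
the job is handed in; nothing more can be done
None
```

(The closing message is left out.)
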